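Sort out the mixed-up pan lids on the serving counter

ROBOT

A 6-joint arm with a two-finger parallel gripper is mounted at the origin on the work surface. World frame = base frame: x ahead of the robot, y to its left, z up, the work surface at z = 0. Lengths are in m, angles in rad, forces in N, time in s.
With the tool pointing down it reaches from about 0.275 to 1 m from the base axis. Payload 8.4 kg.
Tool frame: the origin (TCP) lies on the centre line of the jaws, within the pads' length; the fingertips stand 17 mm ahead of it and the grasp point (between the pads) lies 2 mm behind it (bot.tcp_to_tips is the y of the fingertips in the tool frame, in m); y points along the fingers, z is the direction in which the jaws open and shut, and the axes are right-handed (so a half turn about y gives the same grasp; the last joint's range is limited). The gripper opens to 85 mm and grips with 20 to 120 N. Pads are 22 mm wide; open, the fingers measure 114 mm over their backs; the gripper's body (76 mm by 85 mm) begins 54 mm behind the grasp point. The pads swing forward as they close: fully open they stand 13 mm farther back than shut.
Start: joints at [1.159, 0.353, 1.633, -0, 1.155, -0.002], TCP at [0.249, 0.573, 0.248] pointing down, gripper open.
Joint ranges: [-2.63, 2.63], [-0.92, 2.1], [0.06, 2.66], [-1.3, 4.44], [0, 2.69], [-3.02, 3.02]. Speed limits (rad/s): [2.22, 2.22, 2.79, 3.14, 3.14, 3.14].

INTERFACE

Orientations are given as a unit quaternion [x, y, z, w].
In Python, from workcell import bot, hand, kinematics, get_obs, vision, hand_in gives the robot as it stands. The module is installed in compiled form; this text tells all that it offers. Calls block until the motion is done:
- bot.reach(position, orientation): joint-space move of the TCP to a pose.
- bot.servo_line(position, ori=None, velocity=0.15): straight line of the TCP; ori=None keeps the orientation; velocity is the mean speed in m/s.
- bot.goto_joints(angles): joint-space move.
- hand.move_gripper(opening, strength=None): finger opening in m; strength is the grip in N (None keeps the last); returns when the fingers have stopped.
- bot.dwell(seconds).
- kinematics.solve_ik(position, orientation): joint angles nearest the present ones, or None.
- get_obs(): the state.
- vision.read_camera(name): name is "scene" or "top" or "wrist"; returns a dict with "frame" (384x512x3 uint8, red, green, blue), "intrinsics" (3x3 intrinsics, pixels), "view" (4x4, takes a point from world to camera coordinates). Camera axes: x right, y down, z forward; pixel columns grow to the right and rows downward; lengths in m; the calibration is good to about 2 mm. The wrist camera is an equidistant fisheye: a pixel r from the principal point sees the ray r / f radians off the axis. A picture is of the moment at which its call begins. There is no depth.
A pose or a line that the arm cannot do raises bot.IKError and nothing moves.
- hand_in(): hands the job in, once; it reports no verdict.
The state is a dict: "time_s": time; "joint_pos": joint angles; "joint_vel": joint speeds; "joint_efforts": joint torques, N m; "position": TCP position; "orientation": TCP orientation; "wrist_force": force on the tool from outside, world axes, zero at the start; "ft_torque": the same for the moment, N m; "gripper_width": finger opening in m.
Only numpy, scipy, OpenCV 4.12 (cv2) and the standard library are available. Lean on these libraries where they do the work, as an engineer would, in place of code of your own. Each camera call takes 0.05 s, during which the arm holds its last target.

TASK

The three dark steel pans on the serving counter are wearing each other's lids. Swap the lids round so that every pan is squarely covered by the lid of its own shape (round on round, square on square, oblong on oblong), edges lined up with the rim, parking one lid flat on the empty white board meanwhile and letting go of it there, as the spare spot. Do not lay a lid on the bare counter, and leave the bowl, shaker and spoon where they are.

Things in the scene. Friction and masses are not known exactly. Their poses are not given: they have to be found in the camera images.
- round_lid: Round flat bright steel lid, 150 mm diameter. On top, centred, a black knob 30 mm in diameter, from 20 to 35 mm above the lid's underside, on a 14 mm stem. At the start it lies on the square pan. Origin at the centre of the underside, z up; flat underside with no lip, 5 mm thick steel, 250 g (varies by a third).
- square_lid: Square flat bright steel lid, 140 x 140 mm, with a black bar grip on two short posts, centred on top: 60 mm long along the lid's y axis, 22 mm across along x, the black part from 20 to 40 mm above the lid's underside. At the start it lies on the oblong pan. Origin at the centre of the underside, z up; flat underside with no lip, 5 mm thick steel, 250 g (varies by a third).
- oblong_lid: Oblong flat bright steel lid, 176 mm along its x axis and 108 mm along y, with a black bar grip on two short posts, centred on top: 60 mm long along the lid's y axis, 22 mm across along x, the black part from 20 to 40 mm above the lid's underside. At the start it lies on the round pan. Origin at the centre of the underside, z up; flat underside with no lip, 5 mm thick steel, 250 g (varies by a third).
- round_pan: Round open dark steel pan, 150 mm over its rim, rim top 80 mm above the counter. Its rim is flat, 12 mm wide, and exactly as large as its own lid. Fixed to the counter. Origin at the centre of its underside, on the counter; z up.
- square_pan: Square open dark steel pan, 140 x 140 mm over its rim, rim top 65 mm above the counter. Its rim is flat, 12 mm wide, and exactly as large as its own lid. Fixed to the counter. Origin at the centre of its underside, on the counter; z up, x and y along its sides.
- oblong_pan: Oblong open dark steel pan, 176 mm over its rim along its x axis and 108 mm along y, rim top 55 mm above the counter. Its rim is flat, 12 mm wide, and exactly as large as its own lid. Fixed to the counter. Origin at the centre of its underside, on the counter; z up.
- board: Empty white plastic board lying on the counter, 180 mm along its x axis, 150 mm along y, 15 mm thick; the spare spot, large enough for one lid (which may stand over its edge). Fixed. Origin at the centre of its underside; its top is 15 mm above it.
- bowl: Bystander: yellow bowl, 116 mm across, 50 mm high, loose. Origin at the centre of its underside.
- shaker: Bystander: steel shaker, 46 mm across, 82 mm high, loose. Origin at the centre of its underside.
- spoon: Bystander: steel serving spoon lying flat on the counter, about 200 mm long, less than 30 mm high, loose. Origin on its underside, near its middle; x points from handle to bowl.
Not all that is in view belongs to the job. Leave any red look-alike of the square_lid alone.

How it is judged:
On the way:
1. one of the lids has been set down flat on the white board and let go (((x of round_lid in the frame of board between -0.06 and 0.06 m and y of round_lid in the frame of board between -0.05 and 0.05 m and z of round_lid in the frame of board below 0.019 m and angle between round_lid's own z axis and vertical below 0.06 rad and linear speed of round_lid below 0.02 m/s and angular speed of round_lid below 0.2 rad/s and contact force between the fingers and round_lid below 0.05 N) or (x of square_lid in the frame of board between -0.06 and 0.06 m and y of square_lid in the frame of board between -0.05 and 0.05 m and z of square_lid in the frame of board below 0.019 m and angle between square_lid's own z axis and vertical below 0.06 rad and linear speed of square_lid below 0.02 m/s and angular speed of square_lid below 0.2 rad/s and contact force between the fingers and square_lid below 0.05 N) or (x of oblong_lid in the frame of board between -0.06 and 0.06 m and y of oblong_lid in the frame of board between -0.05 and 0.05 m and z of oblong_lid in the frame of board below 0.019 m and angle between oblong_lid's own z axis and vertical below 0.06 rad and linear speed of oblong_lid below 0.02 m/s and angular speed of oblong_lid below 0.2 rad/s and contact force between the fingers and oblong_lid below 0.05 N))), for 0.2 s.
At the end, for the whole second after the job is handed in: Each lid lies flat, released and at rest on the rim of the pan of its own shape: centre within 10 mm of the pan's centre, and for the square and the oblong lid the edges within 0.15 rad (about 8 degrees) of parallel with the pan's (horizontal distance between round_lid and round_pan below 0.01 m and z of round_lid in the frame of round_pan between 0.077 and 0.084 m and angle between each of round_lid, square_lid, oblong_lid's own z axis and vertical below 0.06 rad and linear speed of each of round_lid, square_lid, oblong_lid below 0.02 m/s and angular speed of each of round_lid, square_lid, oblong_lid below 0.2 rad/s and contact force between the fingers and round_lid below 0.05 N and horizontal distance between square_lid and square_pan below 0.01 m and z of square_lid in the frame of square_pan between 0.062 and 0.069 m and (angle between the x axis of square_lid and the x axis of square_pan, either way round below 0.15 rad or angle between the x axis of square_lid and the y axis of square_pan, either way round below 0.15 rad) and contact force between the fingers and square_lid below 0.05 N and horizontal distance between oblong_lid and oblong_pan below 0.01 m and z of oblong_lid in the frame of oblong_pan between 0.052 and 0.059 m and angle between the x axis of oblong_lid and the x axis of oblong_pan, either way round below 0.15 rad and contact force between the fingers and oblong_lid below 0.05 N); the robot touches nothing.
It fails at once if a lid is laid on the bare counter (height (world z) of any of round_lid, square_lid, oblong_lid below 0.007 m).
It fails at once if the bowl is moved by more than 30 mm (distance of bowl from where it was at the start of the episode above 0.03 m).
It fails at once if the shaker is moved by more than 30 mm (distance of shaker from where it was at the start of the episode above 0.03 m).
It fails at once if the spoon is moved by more than 30 mm (distance of spoon from where it was at the start of the episode above 0.03 m).
It also fails if it takes over 120 s, if anything falls off the work surface, if the arm or the gripper's body presses on something with over 40 N, if the wrist force passes 120 N, or if a joint passes its speed limit or range.

## Working session

There is one attempt and no reset: what is moved stays moved. The work goes in short steps, each a Python script; the robot and the scene stay as the last script left them, time stands still between calls to the robot, and variables do not carry over. Pictures are saved under pics/ and viewed, and the job is handed in when it is done.

```bash
mkdir -p pics; ls; python3 - <<'E'
from workcell import *
from workcell import bot, hand, kinematics, get_obs, vision
import cv2, numpy as np
np.set_printoptions(precision=4,suppress=True)
for n in ["scene","top","wrist"]:
    d=vision.read_camera(n); cv2.imwrite(f"pics/{n}0.png",d["frame"][:,:,::-1]); print(n,d["intrinsics"],d["view"])
print(get_obs())
E
```

```text
pics
scene [[485.2163   0.     250.6572]
 [  0.     485.2163 192.3929]
 [  0.       0.       1.    ]] [[ 0.0958  0.9953  0.0105  0.0407]
 [ 0.6985 -0.0597 -0.7131 -0.3179]
 [-0.7091  0.0757 -0.701   1.9205]
 [ 0.      0.      0.      1.    ]]
top [[422.396    0.     248.6899]
 [  0.     422.396  189.1332]
 [  0.       0.       1.    ]] [[-0.0077 -0.9999 -0.0145 -0.0885]
 [-0.9972  0.0088 -0.0738  0.5404]
 [ 0.0739  0.0139 -0.9972  1.4091]
 [ 0.      0.      0.      1.    ]]
wrist [[297.3186   0.     253.7973]
 [  0.     297.3186 193.0064]
 [  0.       0.       1.    ]] [[ 0.3982  0.9173 -0.0015 -0.6246]
 [ 0.8769 -0.3802  0.2941 -0.0386]
 [ 0.2692 -0.1184 -0.9558  0.3798]
 [ 0.      0.      0.      1.    ]]
{'time_s': 0.15, 'joint_pos': array([ 1.1586,  0.3535,  1.634 , -0.    ,  1.1552, -0.0024]), 'joint_vel': array([-0.0001, -0.0022, -0.0013,  0.0032, -0.0008,  0.0012]), 'joint_efforts': array([  0.0001, -60.5637, -34.2339,   0.    ,   0.0062,  -0.    ]), 'position': array([0.2489, 0.5729, 0.2477]), 'orientation': array([ 0.6927, -0.144 ,  0.1438, -0.6919]), 'wrist_force': array([-0.281 ,  0.4597,  0.0699]), 'ft_torque': array([ 0.0267, -0.0333,  0.0016]), 'gripper_width': 0.08524793888617338}
```

View pics/top0.png

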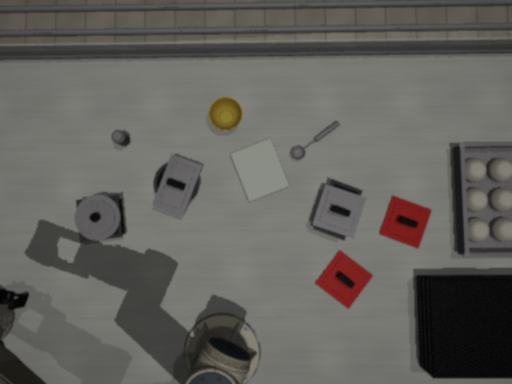

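View pics/scene0.png

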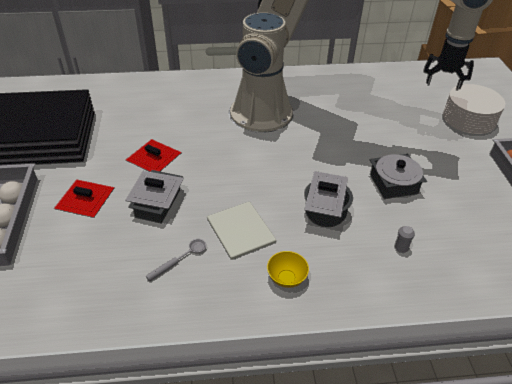

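View pics/wrist0.png

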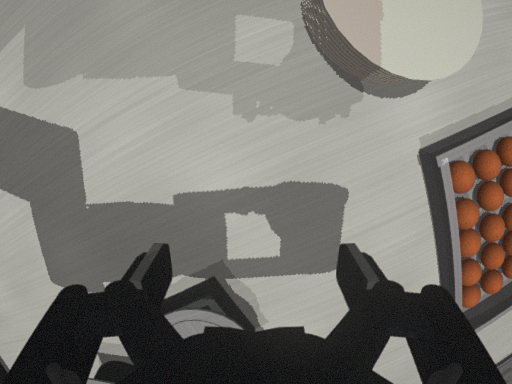

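```bash
cat > h.py <<'E'
from workcell import bot, hand, kinematics, get_obs, vision, hand_in
import cv2, numpy as np
from scipy.spatial.transform import Rotation as Rot
np.set_printoptions(precision=4,suppress=True)
def cam(n,save=None):
    d=vision.read_camera(n); d["name"]=n
    if save: cv2.imwrite(f"pics/{save}.png",d["frame"][:,:,::-1])
    return d
def pose(d):
    V=d["view"]; R=V[:3,:3]; return -R.T@V[:3,3], R.T
def ray(d,uv):
    K=d["intrinsics"]; uv=np.atleast_2d(np.asarray(uv,float))
    p=(uv-[K[0,2],K[1,2]])/[K[0,0],K[1,1]]
    if d["name"]=="wrist":
        r=np.linalg.norm(p,axis=1,keepdims=True); s=np.where(r>1e-9,np.sin(r)/np.maximum(r,1e-9),1)
        c=np.hstack([p*s,np.cos(r)])
    else: c=np.hstack([p,np.ones((len(p),1))])
    o,R=pose(d); return o,c@R.T
def onplane(d,uv,z):
    o,r=ray(d,uv); t=(z-o[2])/r[:,2]; return (o+r*t[:,None])[:,:2]
def proj(d,P):
    P=np.atleast_2d(P); V=d["view"]; K=d["intrinsics"]; c=P@V[:3,:3].T+V[:3,3]
    if d["name"]=="wrist":
        rho=np.linalg.norm(c[:,:2],axis=1,keepdims=True); th=np.arctan2(rho,c[:,2:]); p=c[:,:2]/np.maximum(rho,1e-9)*th
    else: p=c[:,:2]/c[:,2:]
    return p*[K[0,0],K[1,1]]+[K[0,2],K[1,2]]
def q(a):
    y=np.array([0,0,-1.]); z=np.array([np.cos(a),np.sin(a),0]); x=np.cross(y,z)
    return Rot.from_matrix(np.c_[x,y,z]).as_quat()
def rectify(d,c,z,half=0.14,res=0.0005):
    """ortho picture of plane z about c: image x=world x, y=-world y"""
    n=int(2*half/res); g=(np.arange(n)+.5)*res-half
    X,Y=np.meshgrid(c[0]+g,c[1]-g)
    uv=proj(d,np.c_[X.ravel(),Y.ravel(),np.full(X.size,z)]).astype(np.float32).reshape(n,n,2)
    return cv2.remap(d["frame"],uv,None,cv2.INTER_LINEAR)
E
python3 - <<'E'
from h import *
d=cam("top"); s=cam("scene"); 
print("campos",pose(d)[0],pose(s)[0],"tool",Rot.from_quat(get_obs()["orientation"]).as_matrix())
for n,uv,z in [("roundlid/sqpan knob",(95.5,216.5),.065+.035),("oblid knob",(176,184),.12),("sqlid knob",(340,210.5),.095),("board",(259,169),.015),("bowl",(226,113),.03),("shaker",(120,137),.08),("spoon",(298,153),.01)]:
    print(n,onplane(d,uv,z))
w=cam("wrist"); o,R=pose(w); ob=get_obs(); T=Rot.from_quat(ob["orientation"]).as_matrix()
print("cam in tool",T.T@(o-ob["position"]),"axis in tool",T.T@R[:,2])
for a in [("r",-.19),]: pass
E
```

```text
campos [ 0.434  -0.1128  1.4437] [ 1.58   -0.2048  1.1192] tool [[ 0.9172 -0.0003  0.3985]
 [-0.3985 -0.0006  0.9172]
 [-0.     -1.     -0.0007]]
roundlid/sqpan knob [[0.4503 0.3956]]
oblid knob [[0.5504 0.1347]]
sqlid knob [[ 0.4633 -0.3839]]
board [[ 0.6083 -0.1285]]
bowl [[ 0.7994 -0.0179]]
shaker [[0.7104 0.3273]]
spoon [[ 0.6627 -0.2624]]
cam in tool [-0.0749 -0.1257  0.0004] axis in tool [ 0.2941  0.9558 -0.0004]
```

```bash
cat >> h.py <<'E'
def look(c,tz=0.25,a=None,off=0.07,save=None):
    if a is None: a=np.arctan2(c[1],c[0])
    p=[c[0]+off*np.sin(a),c[1]-off*np.cos(a),tz]
    bot.reach(p,q(a)); bot.dwell(0.2); return cam("wrist",save)
E
python3 - <<'E'
from h import *
for n,c in [("sq",(.45,.395)),("rd",(.55,.135)),("bd",(.608,-.128)),("ob",(.463,-.384))]:
    d=look(c,save="w_"+n); np.savez(f"w_{n}.npz",**{k:d[k] for k in("frame","intrinsics","view")})
    print(get_obs()["time_s"],get_obs()["joint_pos"])
ims=[cv2.imread(f"pics/w_{n}.png") for n in("sq","rd","bd","ob")]
m=np.vstack([np.hstack(ims[:2]),np.hstack(ims[2:])]); cv2.imwrite("pics/w_all.png",cv2.resize(m,(800,600),interpolation=cv2.INTER_AREA))
E
```

```text
1.825 [ 0.6032  0.3173  1.6808  0.0001  1.1436 -0.1188]
3.175 [ 0.1169  0.2675  1.7499  0.0001  1.1243 -0.1256]
4.4583 [-0.3201  0.3514  1.6314  0.0001  1.1587 -0.1146]
5.85 [-0.8089  0.3215  1.6747  0.0001  1.1454 -0.1183]
```

View pics/w_all.png

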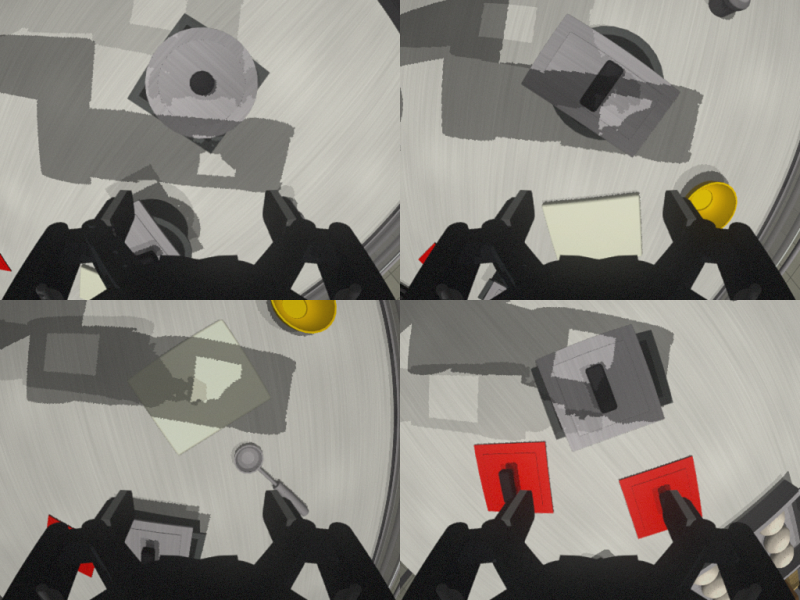

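The four wrist views, in 512x384 pixels: knob of the round lid at about (259,106), bar on the oblong lid at (257,109), bar on the square lid at (255,113), and the board centre at (256,111). Next I rectify them at the lid and rim heights.

```bash
python3 - <<'E'
from h import *
def ld(n):
    f=np.load(f"w_{n}.npz"); d={k:f[k] for k in f}; d["name"]="wrist"; return d
J={"sq":((.4503,.3956),.065),"rd":((.5504,.1347),.08),"ob":((.4633,-.3839),.055)}
ims=[]
for n,(c,z) in J.items():
    d=ld(n); print(n,"cam",pose(d)[0])
    for zz,h in((z+.005,.0),(z,0)):
        ims.append(rectify(d,c,zz,0.13,0.001)[:,:,::-1])
    # grip mask: black on rectified plane at mid-grip height
    top=z+(.035 if n=="sq" else .040)
    R=rectify(d,c,top,.05,.00025); g=cv2.cvtColor(R,cv2.COLOR_RGB2GRAY); 
    m=(g<50).astype(np.uint8)
    k,lab,st,cen=cv2.connectedComponentsWithStats(m); i=1+np.argmax(st[1:,4])
    cnt=max(cv2.findContours((lab==i).astype(np.uint8),cv2.RETR_EXTERNAL,cv2.CHAIN_APPROX_NONE)[0],key=cv2.contourArea)
    (u,v),wh,an=cv2.minAreaRect(cnt); s=.00025
    print(n,"centre",c[0]-.05+u*s,c[1]+.05-v*s,"wh",np.array(wh)*s,"ang",an)
    ims[-1]=ims[-1]; cv2.imwrite(f"pics/grip_{n}.png",R[:,:,::-1])
m=np.hstack(ims[0::2]); cv2.imwrite("pics/rectA.png",m); print(m.shape)
m=np.hstack([cv2.imread(f"pics/grip_{n}.png") for n in J]); cv2.imwrite("pics/grips.png",cv2.resize(m,(798,266)))
E
```

```text
sq cam [0.4462 0.4    0.3757]
sq centre 0.45489710693359375 0.39885007247924803 wh [0.0171 0.0274] ang 32.42755889892578
rd cam [0.5488 0.1414 0.3757]
rd centre 0.5527286628723144 0.13758466644287107 wh [0.0215 0.0583] ang 20.75406837463379
ob cam [ 0.4672 -0.3789  0.3757]
ob centre 0.4644280517578125 -0.38735364379882814 wh [0.0212 0.0584] ang 19.025606155395508
(260, 780, 3)
```

View pics/rectA.png

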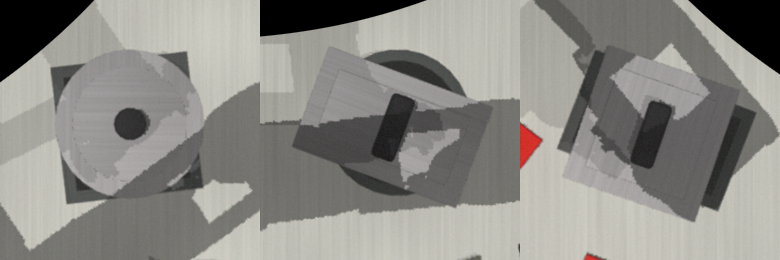

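View pics/grips.png

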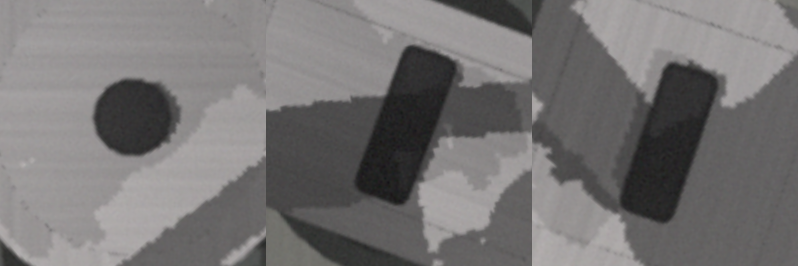

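```bash
cat >> h.py <<'E'
def knob(d,c,top,black=70,half=.05,s=.00025):
    R=rectify(d,c,top,half,s); g=cv2.GaussianBlur(cv2.cvtColor(R,cv2.COLOR_RGB2GRAY),(5,5),0)
    m=(g<black).astype(np.uint8); m=cv2.morphologyEx(m,cv2.MORPH_OPEN,np.ones((15,15)))
    k,lab,st,cen=cv2.connectedComponentsWithStats(m)
    i=lab[tuple(np.argwhere(m)[np.argmin(np.linalg.norm(np.argwhere(m)-half/s,axis=1))])]
    cnt=max(cv2.findContours((lab==i).astype(np.uint8),cv2.RETR_EXTERNAL,cv2.CHAIN_APPROX_NONE)[0],key=cv2.contourArea)
    (u,v),wh,an=cv2.minAreaRect(cnt)
    cv2.drawContours(R,[cnt],-1,(0,255,0),1)
    if wh[0]>wh[1]: an-=90; wh=wh[::-1]
    return np.array([c[0]-half+u*s,c[1]+half-v*s]),np.array(wh)*s,-an,R   # world angle (deg) of the short side
E
python3 - <<'E'
from h import *
def ld(n):
    f=np.load(f"w_{n}.npz"); d={k:f[k] for k in f}; d["name"]="wrist"; return d
out=[]
for n,c,t in(("sq",(.45,.4),.1),("rd",(.5504,.1347),.12),("ob",(.4633,-.3839),.095)):
    for b in (55,65):
        r=knob(ld(n),c,t,b); print(n,b,r[:3])
    out.append(r[3])
# board outline
d=ld("bd"); R=rectify(d,(.608,-.128),.015,.13,.0005); cv2.imwrite("pics/bd_rect.png",R[:,:,::-1]); 
hsv=cv2.cvtColor(R,cv2.COLOR_RGB2HSV); print(hsv[260,260],hsv[20,260],hsv[400,100])
cv2.imwrite("pics/k.png",np.hstack(out)[:,:,::-1][:,:,:])
cv2.imwrite("pics/k.png",cv2.resize(cv2.imread("pics/k.png"),(798,266)))
E
```

```text
sq 55 (array([0.4536, 0.4013]), array([0.0206, 0.0267]), -4.455602645874023)
sq 65 (array([0.4505, 0.4016]), array([0.0267, 0.028 ]), -90.0)
rd 55 (array([0.5527, 0.1375]), array([0.0218, 0.0586]), -20.63754653930664)
rd 65 (array([0.5526, 0.1375]), array([0.0227, 0.0593]), -20.46227264404297)
ob 55 (array([ 0.4644, -0.3873]), array([0.0215, 0.0586]), -19.179006576538086)
ob 65 (array([ 0.4643, -0.3872]), array([0.0223, 0.0593]), -19.212671279907227)
[ 33  28 182] [ 27  13 174] [ 27  14 177]
```

View pics/k.png

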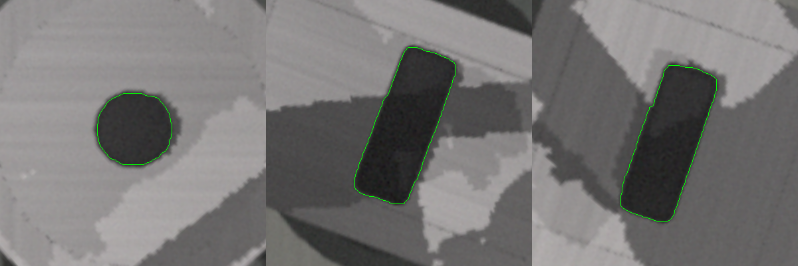

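View pics/bd_rect.png

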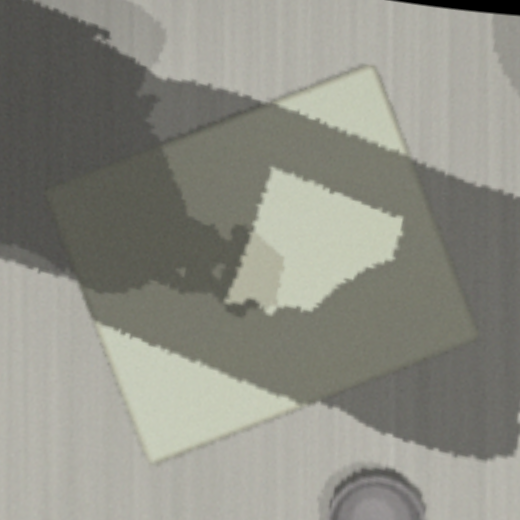

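The green outlines fit the knob and both bars. The board's rectified corners (374,66), (476,336), (152,462) and (46,188) put its centre at about (0.609, -0.130). I'm parking the round lid there.

```bash
cat >> h.py <<'E'
def nearest(a,c):  # jaw angle mod pi nearest to azimuth => j6 near 0
    az=np.arctan2(c[1],c[0]); return az+(a-az+np.pi/2)%np.pi-np.pi/2
def st(msg):
    o=get_obs(); print(msg,"t",round(o["time_s"],2),"p",o["position"],"F",o["wrist_force"],"w",round(o["gripper_width"],4),"j6",round(o["joint_pos"][5],2))
def pick(c,a,zl,dz=.027,up=.25,op=.06):
    a=nearest(a,c); hand.move_gripper(op,40)
    bot.reach([c[0],c[1],up],q(a)); bot.servo_line([c[0],c[1],zl+dz+.03],velocity=.2); bot.servo_line([c[0],c[1],zl+dz],velocity=.08)
    bot.dwell(.2); st("down"); hand.move_gripper(0.0,40); bot.dwell(.2); st("shut")
    bot.servo_line([c[0],c[1],zl+dz+.03],velocity=.06); bot.servo_line([c[0],c[1],up],velocity=.15); bot.dwell(.2); st("up")
def place(c,a,zl,dz=.027,up=.25,gap=.001,op=.06,flip=True):
    if flip: a=nearest(a,c)
    bot.reach([c[0],c[1],up],q(a)); bot.servo_line([c[0],c[1],zl+dz+.03],velocity=.15); bot.servo_line([c[0],c[1],zl+dz+gap],velocity=.04)
    bot.dwell(.4); st("set"); hand.move_gripper(op,40); bot.dwell(.3); st("open")
    bot.servo_line([c[0],c[1],zl+dz+.05],velocity=.08); bot.servo_line([c[0],c[1],up],velocity=.25)
E
python3 - <<'E'
from h import *
c=(.4503,.4016)
pick(c,np.arctan2(c[1],c[0]),.065)
cam("scene","s1")
E
```

```text
down t 10.69 p [0.4505 0.4018 0.0924] F [ 0.5355 -0.198   0.3493] w 0.0602 j6 -0.0
shut t 11.28 p [0.4504 0.4017 0.0924] F [-1.6425 -1.6954  6.0957] w 0.0288 j6 -0.0
up t 13.12 p [0.45   0.4013 0.249 ] F [-1.3829  0.1555 -2.6963] w 0.0285 j6 -0.0
```

View pics/s1.png

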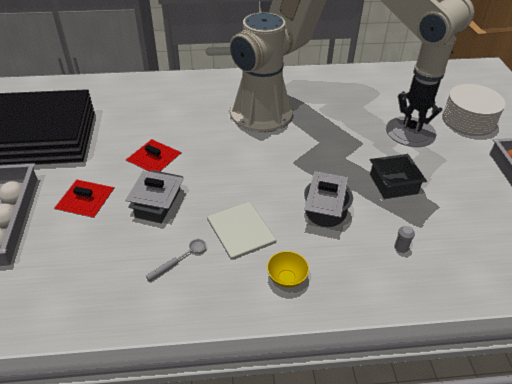

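The round lid hangs level from the gripper (scene pixel about (411,130)), and the square pan is open at (397,175).

```bash
python3 - <<'E'
from h import *
c=(.609,-.1295)
place(c,np.arctan2(c[1],c[0]),.015)
d=look(c,save="w_bd1"); np.savez("w_bd1.npz",**{k:d[k] for k in("frame","intrinsics","view")})
print(knob(d,c,.05,65)[:3])
c=(.4503,.3956)
d=look(c,save="w_sq1"); np.savez("w_sq1.npz",**{k:d[k] for k in("frame","intrinsics","view")})
R=rectify(d,c,.065,.13,.0005); cv2.imwrite("pics/sq1_rect.png",R[:,:,::-1])
st("")
cv2.imwrite("pics/x1.png",np.hstack([cv2.resize(cv2.imread("pics/w_bd1.png"),(400,300)),cv2.resize(cv2.imread("pics/sq1_rect.png"),(300,300))]))
E
```

```text
set t 17.78 p [ 0.609  -0.1295  0.043 ] F [ 0.6358  0.8375 -2.748 ] w 0.0285 j6 -0.0
open t 18.49 p [ 0.609  -0.1295  0.043 ] F [ 0.7565  0.5015 -0.3438] w 0.0601 j6 -0.0
(array([ 0.609 , -0.1288]), array([0.0275, 0.029 ]), -90.0)
 t 22.91 p [0.4969 0.3425 0.25  ] F [ 0.1797  0.8639 -0.2593] w 0.0599 j6 -0.12
```

View pics/x1.png

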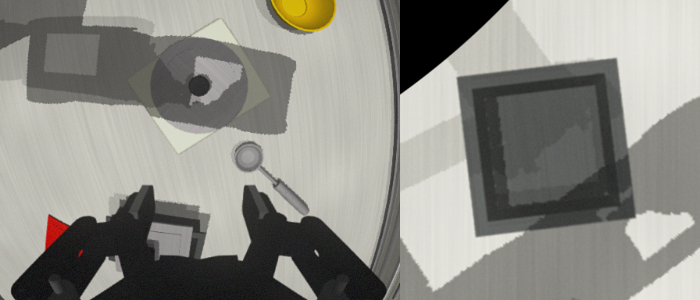

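View pics/sq1_rect.png

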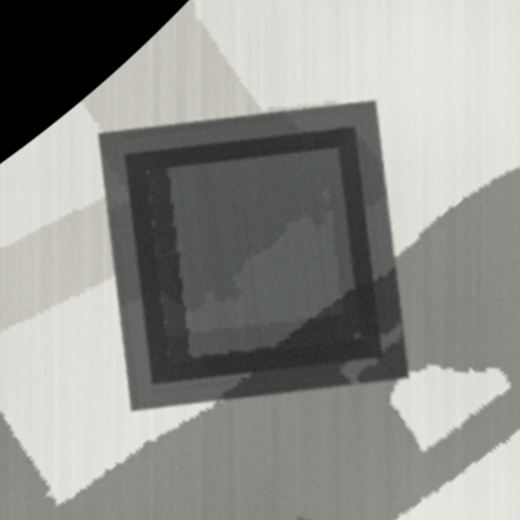

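The round lid lies on the board with its knob at (0.609, -0.129). The open square pan's rectified corners are (99,133), (376,101), (408,378) and (131,410). I refine these with a mask, then move the square lid.

```bash
cat >> h.py <<'E'
def panfit(d,c,z,th=95,half=.13,s=.0005):
    R=rectify(d,c,z,half,s); g=cv2.GaussianBlur(cv2.cvtColor(R,cv2.COLOR_RGB2GRAY),(5,5),0)
    m=((g<th)&(g>0)).astype(np.uint8); m=cv2.morphologyEx(m,cv2.MORPH_OPEN,np.ones((9,9)))
    k,lab,stt,cen=cv2.connectedComponentsWithStats(m)
    i=1+np.argmax(stt[1:,4]); cnt=max(cv2.findContours((lab==i).astype(np.uint8),cv2.RETR_EXTERNAL,cv2.CHAIN_APPROX_NONE)[0],key=cv2.contourArea)
    (u,v),wh,an=cv2.minAreaRect(cnt); R=R.copy()
    cv2.polylines(R,[cv2.boxPoints(((u,v),wh,an)).astype(int)],True,(255,0,0),1); cv2.drawContours(R,[cnt],-1,(0,255,0),1)
    w=lambda u,v: np.array([c[0]-half+(u+.5)*s,c[1]+half-(v+.5)*s])
    (cu,cv),r=cv2.minEnclosingCircle(cnt)
    return w(u,v),np.array(wh)*s,-an,R,(w(cu,cv),r*s)
E
python3 - <<'E'
from h import *
f=np.load("w_sq1.npz"); d={k:f[k] for k in f}; d["name"]="wrist"
for th in(85,95,105):
    r=panfit(d,(.4503,.3956),.065,th); print(th,r[:3])
pick((.4644,-.3873),np.radians(-19.2),.055)
cam("scene","s2")
E
```

```text
85 (array([0.453 , 0.3933]), array([0.1287, 0.1283]), -83.1572265625)
95 (array([0.4478, 0.3973]), array([0.1386, 0.1383]), -83.11827087402344)
105 (array([0.4478, 0.3973]), array([0.1393, 0.1391]), -83.1765365600586)
down t 27.27 p [ 0.4646 -0.3875  0.0824] F [ 0.2452 -0.0089  0.0696] w 0.0596 j6 -0.36
shut t 27.9 p [ 0.4646 -0.3875  0.0823] F [0.6686 0.0702 4.5104] w 0.0216 j6 -0.36
up t 29.82 p [ 0.4641 -0.387   0.249 ] F [-0.3226 -1.0438 -3.3886] w 0.0215 j6 -0.36
```

View pics/s2.png

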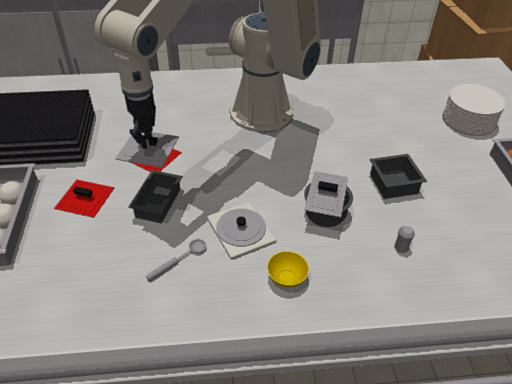

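The square lid hangs from the gripper (148,148), the round lid sits on the board (241,227), and the oblong pan is open (157,196). The mask and the hand-read corners for the square pan agree to 1 mm: (0.4475, 0.3976) at 6.8°.

```bash
python3 - <<'E'
from h import *
c=(.4475,.3976)
place(c,np.radians(6.8),.065)
d=look(c,save="w_sq2"); R1=rectify(d,c,.07,.13,.0005)
print("bar",knob(d,c,.105,65)[:3])
c=(.463,-.384)
d=look(c,save="w_ob1"); np.savez("w_ob1.npz",**{k:d[k] for k in("frame","intrinsics","view")})
for th in(85,95,105):
    r=panfit(d,c,.055,th); print(th,r[:3])
R=rectify(d,c,.055,.13,.0005)
cv2.imwrite("pics/x2.png",cv2.resize(np.hstack([R1,R,r[3]])[:,:,::-1],(798,266)))
cv2.imwrite("pics/ob1_rect.png",R[:,:,::-1]); st("")
E
```

```text
set t 34.91 p [0.4475 0.3976 0.0931] F [ 0.385   0.0457 -3.6633] w 0.0214 j6 0.61
open t 35.67 p [0.4475 0.3976 0.093 ] F [ 0.1625 -0.0624 -0.2248] w 0.0599 j6 0.61
bar (array([0.4481, 0.3976]), array([0.0212, 0.0576]), 6.897430419921875)
85 (array([ 0.47  , -0.3843]), array([0.1756, 0.1071]), -21.317913055419922)
95 (array([ 0.47  , -0.3842]), array([0.1764, 0.1079]), -21.317913055419922)
105 (array([ 0.4698, -0.384 ]), array([0.1777, 0.1086]), -21.447736740112305)
 t 41.02 p [ 0.4186 -0.4376  0.25  ] F [-0.0425 -0.4785 -0.4252] w 0.0598 j6 -0.12
```

View pics/x2.png

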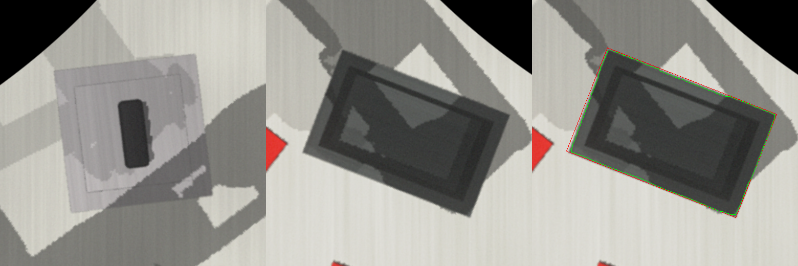

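View pics/ob1_rect.png

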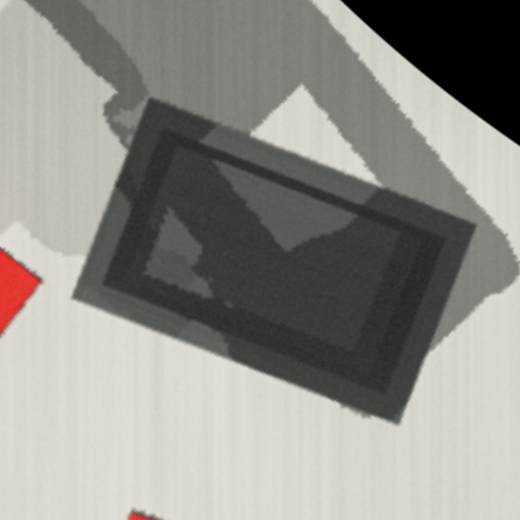

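The square lid covers its pan: bar at (0.448, 0.398), 6.9° against the pan's 6.8°. The oblong pan's outline fits well, with centre (0.470, -0.384) and angle -21.3°. The oblong lid goes next.

```bash
python3 - <<'E'
from h import *
pick((.5526,.1375),np.radians(-20.5),.08)
c=(.470,-.384)
place(c,np.radians(-21.3),.055)
d=look(c,save="w_ob2"); R1=rectify(d,c,.06,.13,.0005)
print("bar",knob(d,c,.095,65)[:3])
c=(.55,.135)
d=look(c,save="w_rd1"); np.savez("w_rd1.npz",**{k:d[k] for k in("frame","intrinsics","view")})
for th in(75,85,95,105):
    r=panfit(d,c,.08,th); print(th,r[0],r[1],r[4])
R=rectify(d,c,.08,.13,.0005)
cv2.imwrite("pics/x3.png",cv2.resize(np.hstack([R1,R,r[3]])[:,:,::-1],(798,266)))
cv2.imwrite("pics/rd1_rect.png",R[:,:,::-1]); st("")
E
```

```text
down t 44.79 p [0.5529 0.1376 0.1074] F [-0.3855  0.7593 -0.1428] w 0.0598 j6 0.6
shut t 45.42 p [0.5528 0.1375 0.1073] F [-0.3762 -0.8036  4.7548] w 0.0213 j6 0.6
up t 47.17 p [0.5521 0.1374 0.2489] F [-0.2497 -0.5659 -1.3765] w 0.0212 j6 0.6
set t 51.42 p [ 0.4701 -0.384   0.0831] F [ 0.0083 -0.4497 -1.5183] w 0.0214 j6 -0.32
open t 52.17 p [ 0.47  -0.384  0.083] F [-0.2152  0.5286 -0.204 ] w 0.0598 j6 -0.32
bar (array([ 0.4699, -0.3835]), array([0.0221, 0.0593]), -21.305784225463867)
75 [0.5593 0.1348] [0.1367 0.1363] (array([0.5585, 0.1421]), 0.07386365509033203)
85 [0.5591 0.1352] [0.1381 0.1372] (array([0.5585, 0.142 ]), 0.0742673110961914)
95 [0.5583 0.1373] [0.1469 0.1386] (array([0.5585, 0.1419]), 0.07459339141845703)
105 [0.559  0.1412] [0.1475 0.1472] (array([0.5563, 0.1413]), 0.07721727752685548)
 t 56.35 p [0.5668 0.0664 0.25  ] F [0.4092 0.2131 0.1993] w 0.0595 j6 -0.13
```

View pics/x3.png

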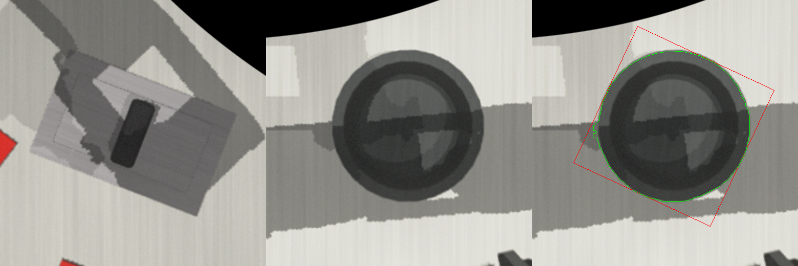

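View pics/rd1_rect.png

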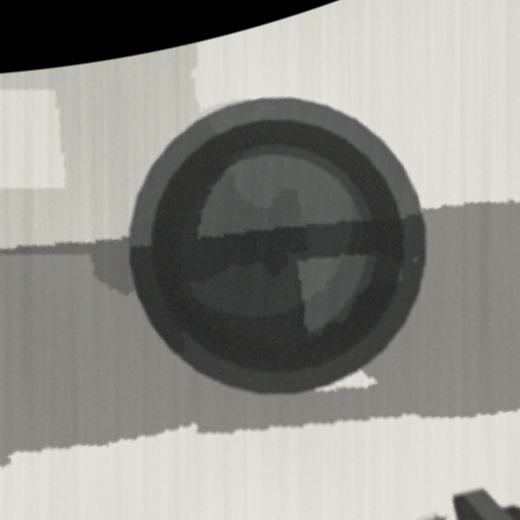

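The oblong lid is on its pan: bar at (0.470, -0.3835), -21.3°. The round pan's rim spans columns 131–426 and rows 97–394, giving a centre of about (0.559, 0.142), and the circle fit agrees within 1 mm.

```bash
python3 - <<'E'
from h import *
c=(.609,-.129); pick(c,np.arctan2(c[1],c[0]),.015)
c=(.559,.142); place(c,np.arctan2(c[1],c[0]),.08)
out=[]
for n,c,z,h in(("rd",(.559,.142),.08,.035),("sq",(.4475,.3976),.065,.04),("ob",(.47,-.384),.055,.04)):
    d=look(c,save=f"w_{n}9"); print(n,"grip",knob(d,c,z+h,65)[:3]); out.append(rectify(d,c,z+.005,.13,.0005))
cv2.imwrite("pics/x4.png",cv2.resize(np.hstack(out)[:,:,::-1],(798,266)))
cam("scene","s9"); cam("top","t9"); st("")
E
```

```text
down t 59.15 p [ 0.6093 -0.1291  0.0423] F [-0.1384 -0.1582  0.1282] w 0.0601 j6 -0.0
shut t 59.73 p [ 0.6092 -0.1291  0.0424] F [-0.6907  0.6428  5.8   ] w 0.0284 j6 -0.0
up t 61.92 p [ 0.6087 -0.1289  0.2492] F [ 0.5288  0.5604 -2.7304] w 0.0289 j6 -0.0
set t 65.16 p [0.5591 0.142  0.1081] F [-0.6062  0.8456 -2.2032] w 0.0283 j6 -0.0
open t 65.87 p [0.559 0.142 0.108] F [ 0.3816  0.3755 -0.1091] w 0.0602 j6 -0.0
rd grip (array([0.5591, 0.1415]), array([0.0285, 0.0293]), -90.0)
sq grip (array([0.4481, 0.3976]), array([0.0213, 0.0578]), 6.797874450683594)
ob grip (array([ 0.4699, -0.3835]), array([0.022 , 0.0591]), -21.370624542236328)
 t 72.26 p [ 0.4259 -0.4381  0.25  ] F [ 1.1592 -0.2886  0.4137] w 0.0601 j6 -0.12
```

View pics/x4.png

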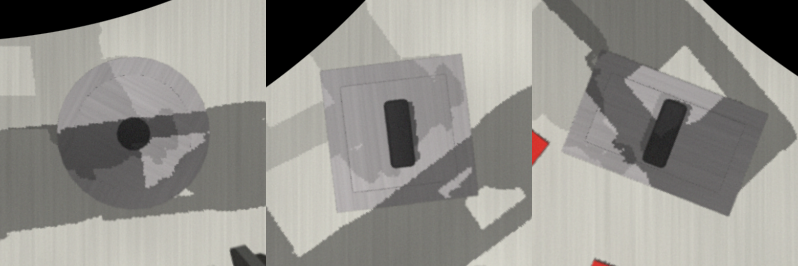

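View pics/s9.png

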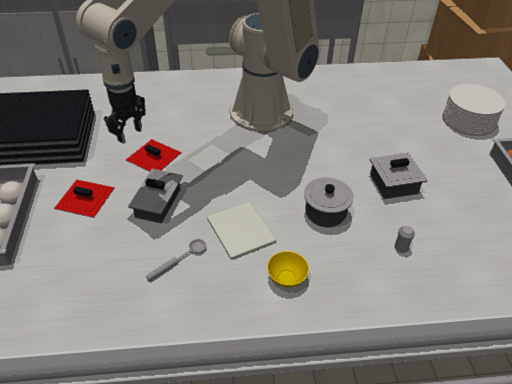

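All three lids cover their own pans with no dark rim showing: round at (329,200), square at (398,175) and oblong at (157,195) in the scene view. The board is empty, and the bowl, shaker, spoon and red lids haven't moved. The gripper is clear at z = 0.25.

```bash
python3 -c "
from h import *
bot.dwell(.5); st('end'); print(hand_in())"
```

```text
end t 72.76 p [ 0.4257 -0.4382  0.25  ] F [0.2743 0.1732 1.506 ] w 0.0601 j6 -0.12
the job is handed in; nothing more can be done
None
```

All three lids are now on their own pans, and I handed the job in at about 73 s of the 120 s allowed. I parked the round lid flat on the white board and let go of it there. Then I moved the square lid to the square pan, the oblong lid to the oblong pan, and the round lid from the board to the round pan.

The last wrist-camera checks put each lid's grip within about 1 mm of its pan's measured centre. The square lid read 6.8° against the pan's 6.8°, and the oblong lid -21.4° against -21.3°. No dark rim showed around any lid, and in the scene view the bowl, shaker, spoon and red lids looked unmoved.

One check went wrong along the way. The dark-threshold fits of the square and round pans caught shadow or missed part of the rim at some settings. For those two pans I used the rim extents read by eye, and the good fits agreed with them to about 1 mm.

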